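# Sort the worktop: produce, seasoning, matches

### The job

Sort the things left about on the worktop into where they belong: the lemon and the garlic bulb side by side in the round white bowl, the spice jar and the salt shaker standing upright in the wooden two-bay rack (one in each bay, either way round), and the matchbox lying flat in the steel tray. Leave the mug where it stands, and mind the wall cabinet over the sink.

Things in the scene. Friction and masses are not known exactly. Their poses are not given: they have to be found in the camera images.
- lemon_c (a point): Yellow lemon, 71 mm long (along its own x), 53 mm across (y), 51 mm high, about 85 g. The point is its centre, 25 mm above what it lies on. It can roll a little about x; grip it across y.
- garlic_c (a point): White garlic bulb, round, 56 mm across, 56 mm high to the tip of its stem, widest (the part to grip) 15 to 30 mm up. The point is half-way up its axis, 28 mm above its foot; z points up its stem.
- spice_c (a point): Spice jar: upright round glass jar, 46 mm in diameter, 106 mm high, green screw cap (top 20 mm), about 110 g. The point is on its axis half-way up, 53 mm above its foot; z up.
- salt_c (a point): Salt shaker: upright round glass shaker of white salt with a grey domed cap, 44 mm in diameter up to 70 mm, cap 35 mm across, 90 mm high, about 100 g. The point is on its axis half-way up, 45 mm above its foot; z up. Its foot is slightly rounded, so it stands up to 3 degrees aslant.
- matches_c (a point): Closed matchbox lying flat, 38 mm (its x) by 53 mm (its y), 15 mm high, red top, dark sides, about 20 g; grip it across x (the sleeve's two striking sides). The point is its centre, 8 mm above what it lies on; z up.
- bowl: Round white shallow ceramic bowl, fixed. 172 mm in diameter and 26 mm high at the rim, wall 5 mm; its flat floor is 6 mm above the worktop and about 140 mm across. Origin: centre of its underside, on the worktop. Lemon and garlic lie side by side in it, each about 37 mm from the middle, on opposite sides. (Room: a wall cabinet hangs over the sink, at x > 0.58 m, y > 0.04 m, from z = 0.52 m up, so keep the wrist drawn back on the left.)
- rack: Low light-wood spice rack, fixed: an open box 80 mm (its x) by 160 mm (its y), 26 mm high, walls 6 mm, floor 6 mm above the worktop, with one 6 mm dividing wall across the middle. The two bays are 68 mm (x) by 71 mm (y) inside, centred at y = +38.5 mm and y = -38.5 mm. Origin: centre of its underside; its long side (y) runs roughly left-right.
- tray: Shallow steel tray, fixed, oblong: 84 mm (its x) by 122 mm (its y), rim 16 mm high, walls 4 mm, inside 76 by 114 mm, floor 4 mm above the worktop. Origin: centre of its underside; its long side (y) runs roughly left-right.
- mug_c (a point): White mug with a small pattern (not the larger plain mug at the far right), a bystander that stands among the things and must stay. 82 mm (its x) by 114 mm (its y) with its handle, which points to its -y; 91 mm high. The point is the middle of this outline, half-way up.
Not all that is in view belongs to the job. There is more than one size of the tray; the job needs the larger.

How it is judged:
At the end, for the whole second after the job is handed in: Lemon and garlic lie on the bowl's floor (centres within 60 mm of its middle); spice jar and salt shaker stand on the floor of the rack, one in each bay, upright within 7 degrees; the matchbox lies flat on the tray's floor; all at rest; the mug within 25 mm of its start (horizontal distance between each of lemon_c, garlic_c and bowl below 0.06 m and z of each of lemon_c, garlic_c in the frame of bowl below 0.052 m and x of spice_c in the frame of rack between -0.022 and 0.022 m and y of spice_c in the frame of rack between -0.065 and 0.065 m and z of spice_c in the frame of rack between 0.053 and 0.065 m and angle between each of spice_c, salt_c, matches_c's own z axis and vertical below 0.12 rad and x of salt_c in the frame of rack between -0.022 and 0.022 m and y of salt_c in the frame of rack between -0.065 and 0.065 m and z of salt_c in the frame of rack between 0.045 and 0.057 m and x of matches_c in the frame of tray between -0.03 and 0.03 m and y of matches_c in the frame of tray between -0.048 and 0.048 m and z of matches_c in the frame of tray below 0.018 m and linear speed of each of lemon, garlic, spice, salt, matches below 0.02 m/s and distance of mug_c from where it was at the start of the episode below 0.025 m); the robot touches nothing.
It fails at once if the mug is shoved more than 25 mm or tipped (distance of mug_c from where it was at the start of the episode above 0.025 m or angle between mug_c's own z axis and vertical above 0.35 rad).
It also fails if it takes over 128 s, if anything falls off the work surface, if the arm or the gripper's body presses on something with over 40 N, if the wrist force passes 120 N, or if a joint passes its speed limit or range.

### The arm

A 7-joint arm with a two-finger parallel gripper is mounted at the origin on a cart in front of the work surface, level with it; the furniture and walls round the work are solid. World frame = base frame: x ahead of the robot, y to its left, z up, the work surface at z = 0. Lengths are in m, angles in rad, forces in N, time in s.
With the tool pointing down it reaches from about 0.425 to 0.975 m from the base axis. Payload 16.7 kg.
Tool frame: the origin (TCP) lies between the finger pads; the fingertips stand 14 mm ahead of it and the grasp point (between the pads) lies 5 mm behind it; z points along the fingers, x is the direction in which the jaws open and shut, and the axes are right-handed (so a half turn about z gives the same grasp; the last joint's range is limited). The gripper opens to 85 mm and grips with 20 to 120 N. Pads are 22 mm wide; open, the fingers measure 114 mm over their backs; the gripper's body (76 mm by 85 mm) begins 54 mm behind the grasp point. The pads swing forward as they close: fully open they stand 13 mm farther back than shut.
Start: joints at [1.046, 0.426, 0.074, 1.606, -0.034, 1.111, -0.067], TCP at [0.248, -0.628, 0.245] pointing down, gripper open.
Joint ranges: [-2.85, 2.85], [-0.5, 2.14], [-1.23, 1.37], [0.21, 2.46], [-1.02, 4.16], [0.16, 2.05], [-2.73, 2.73]. Speed limits (rad/s): [1.89, 1.89, 2.39, 2.39, 3.01, 3.01, 3.01].

### API

Orientations are given as a rotation vector (axis times angle).
In Python, from station import robot gives the robot as it stands. The module is installed in compiled form; this text tells all that it offers. Calls block until the motion is done:
- robot.goto(position, orientation): joint-space move of the TCP to a pose.
- robot.move_straight(position, orientation=None, velocity=0.15, until_force=None): straight line of the TCP; orientation=None keeps the orientation; velocity is the mean speed in m/s. With until_force (N) it stops when the force on the tool has changed by that much, and returns True; else False.
- robot.move_joints(angles): joint-space move.
- robot.set_gripper(opening, strength=None): finger opening in m; strength is the grip in N (None keeps the last); returns when the fingers have stopped.
- robot.hold(seconds).
- robot.inverse_kinematics(position, orientation): joint angles nearest the present ones, or None.
- robot.sense(): the state.
- robot.grab_frame(name): name is "scene" or "top" or "wrist"; returns (picture, depth): 400x640x3 uint8, red, green, blue; 400x640 float32, m along the optical axis (not along the pixel's ray), 0 where there is no reading.
- robot.camera_info(name): a dict with "K" (3x3 intrinsics, pixels), "rvec" (rotation vector, rad) and "tvec" (3), from world to camera coordinates, as OpenCV has them. Camera axes: x right, y down, z forward; pixel columns grow to the right and rows downward; lengths in m; the calibration is good to about 2 mm. A picture is of the moment at which its call begins: read the wrist's pose just before it. camera_info takes no time and is no camera call; for the wrist camera it gives the pose at the moment of the call.
A pose or a line that the arm cannot do raises robot.Unreachable and nothing moves.
- robot.sign_off(): hands the job in, once; it reports no verdict.
Trained networks look in the newest picture that a camera, given by its name, has taken for a name from the list of things; names that differ only in an ending like _2 or _b are one class to them, and where a whole thing is asked for, a point or a joint stands for the part that bears it (a point fixed in the world has none). Each returns a list of dicts, best first, with "confidence" (0 to 1); they miss things now and then, are a little off and sometimes report something else, mostly with a low value. They report only what shows in the picture. A call takes as long as a camera call. They do not tell look-alikes from the thing itself.
- robot.find_in(camera, thing): "centre" ([x, y, z] in m, in the coordinates of the camera as it stood for that picture, good to about 4 mm: the middle of the surface that is visible of it).
- robot.trace(camera, thing): "region" (400x640 bool, what is visible of it).
The state is a dict: "clock": time; "joints": joint angles; "joint_velocities": joint speeds; "effort": joint torques, N m; "ee_pos": TCP position; "orientation": TCP orientation; "contact_force": force on the tool from outside, world axes, zero at the start; "wrist_torque": the same for the moment, N m; "gripper_width": finger opening in m.
Only numpy, scipy, OpenCV 4.12 (cv2) and the standard library are available. Lean on these libraries where they do the work, as an engineer would, in place of code of your own. Each camera call takes 0.05 s, during which the arm holds its last target. There are 200 camera calls.

## Working session

There is one attempt and no reset: what is moved stays moved. The work goes in short steps, each a Python script; the robot and the scene stay as the last script left them, time stands still between calls to the robot, and variables do not carry over. Pictures are saved under pics/ and viewed, about 12 in all and at most 16, crops included, and the job is handed in when it is done.

```bash
mkdir -p pics
cat > h.py <<'E'
import numpy as np, cv2
from scipy.spatial.transform import Rotation as R
from station import robot
def cam(n):
    c=robot.camera_info(n); return np.array(c["K"]),cv2.Rodrigues(np.array(c["rvec"],float))[0],np.array(c["tvec"],float).ravel()
def w(c,p): return c[1].T@(np.asarray(p)-c[2])
def cloud(c,d,m):
    v,u=np.nonzero(m&(d>0)); z=d[v,u]; K=c[0]
    P=np.stack([(u-K[0,2])*z/K[0,0],(v-K[1,2])*z/K[1,1],z],1)
    return (P-c[2])@c[1]
def pix(c,P):
    q=c[1]@np.asarray(P)+c[2]; q=c[0]@q; return (q[:2]/q[2]).round().astype(int)
THINGS=["lemon_c","garlic_c","spice_c","salt_c","matches_c","bowl","rack","tray","mug_c"]
def down(a): # tool down, jaw axis at angle a in world
    x=np.array([np.cos(a),np.sin(a),0]); z=np.array([0,0,-1.]); return R.from_matrix(np.stack([x,np.cross(z,x),z],1)).as_rotvec()
def save(n,im): cv2.imwrite(f"pics/{n}.png",im[:,:,::-1])
E
python3 - <<'E'
from h import *
s=robot.sense(); print(s["clock"],s["ee_pos"],s["orientation"])
for n in ["top","scene"]:
    im,d=robot.grab_frame(n); c=cam(n); save(n,im); print(n,"cam at",(-c[1].T@c[2]).round(3))
    for t in THINGS:
        for r in robot.find_in(n,t)[:3]: 
            p=w(c,r["centre"]); print(t,round(r["confidence"],2),p.round(3),pix(c,p))
E
```

```text
0.0 [ 0.24757639 -0.62750698  0.2445972 ] [-2.59674711e+00  1.76700568e+00  1.80190729e-03]
top cam at [ 0.261 -0.051  1.127]
lemon_c 0.72 [ 0.381 -0.206  0.046] [372 195]
garlic_c 0.54 [0.382 0.202 0.038] [232 198]
spice_c 0.79 [0.405 0.095 0.108] [265 186]
spice_c 0.46 [0.383 0.2   0.036] [232 198]
salt_c 0.56 [ 0.382 -0.331  0.076] [418 192]
matches_c 0.69 [0.382 0.306 0.016] [198 199]
rack 0.92 [0.551 0.017 0.006] [295 142]
tray 0.7 [ 0.538 -0.194  0.003] [364 145]
mug_c 0.58 [ 0.389 -0.049  0.012] [318 194]
scene cam at [-0.264  0.359  0.845]
lemon_c 0.64 [ 0.37  -0.19   0.038] [363 183]
garlic_c 0.71 [0.371 0.204 0.036] [237 243]
spice_c 0.9 [0.395 0.102 0.076] [267 211]
spice_c 0.73 [0.378 0.31  0.014] [198 266]
spice_c 0.21 [ 0.546 -0.413  0.006] [384 135]
salt_c 0.57 [ 0.369 -0.327  0.049] [401 163]
salt_c 0.38 [ 0.37  -0.043  0.062] [320 198]
matches_c 0.81 [0.378 0.313 0.014] [197 266]
bowl 0.95 [ 0.547 -0.413  0.006] [384 134]
bowl 0.31 [ 0.372 -0.194  0.036] [364 183]
rack 0.91 [0.554 0.018 0.009] [270 181]
tray 0.68 [ 0.541 -0.185  0.002] [329 161]
mug_c 0.65 [ 0.37  -0.046  0.063] [321 197]
mug_c 0.22 [0.395 0.101 0.078] [268 210]
```

View pics/top.png

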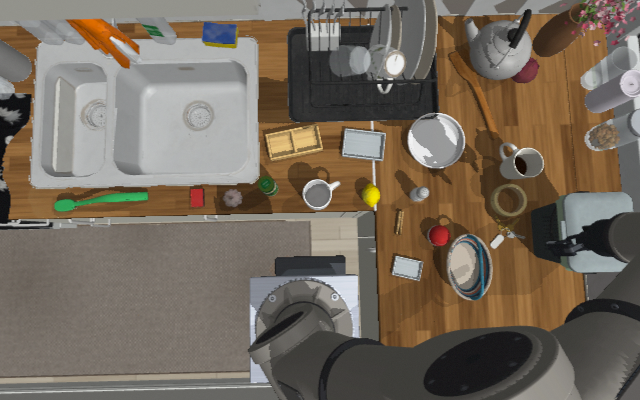

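View pics/scene.png

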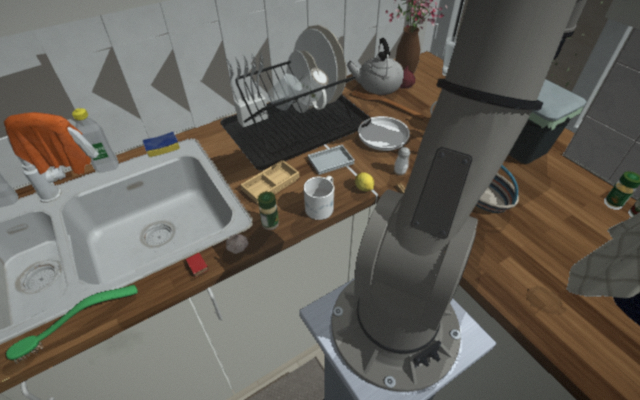

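The top view shows the row at x≈0.38: matchbox (197,197), garlic (232,198), spice jar (268,186), mug (318,193), lemon (371,196) and salt (419,194). The receptacles are the rack (294,142), larger tray (363,143) and bowl (435,139). The scene view agrees.

```bash
cat > meas.py <<'E'
from h import *
Z={"lemon_c":(.012,.06),"garlic_c":(.012,.06),"spice_c":(.02,.12),"salt_c":(.02,.1),"matches_c":(.009,.025),"bowl":(.018,.035),"rack":(.018,.035),"tray":(.01,.025),"mug_c":(.02,.1)}
NEAR={"lemon_c":(.38,-.206),"garlic_c":(.38,.202),"spice_c":(.405,.097),"salt_c":(.38,-.33),"matches_c":(.38,.307),"bowl":(.547,-.41),"rack":(.553,.017),"tray":(.54,-.19),"mug_c":(.385,-.05)}
def measure(n,things=THINGS,verbose=1):
    im,d=robot.grab_frame(n); c=cam(n); out={}
    for t in things:
        L=robot.trace(n,t); best=None
        for r in L:
            P=cloud(c,d,r["region"])
            if len(P)<15: continue
            if np.hypot(*(np.median(P[:,:2],0)-NEAR[t]))<.06: best=P;break
        if best is None: print(n,t,"none",len(L)); continue
        P=best; lo,hi=Z[t]; Q=P[(P[:,2]>lo)&(P[:,2]<hi)]
        Q=Q[np.hypot(*(Q[:,:2]-np.median(Q[:,:2],0)).T)<.11]
        if len(Q)<8: print(n,t,"few",len(Q),P[:,2].max()); continue
        (cx,cy),(a,b),ang=cv2.minAreaRect(Q[:,:2].astype(np.float32)*1000)
        if a>b: a,b,ang=b,a,ang+90
        # angle of the SHORT side
        ang=(ang+90)%180-90
        out[t]=Q
        if verbose: print(n,t,len(Q),"rect c",round(cx/1e3,4),round(cy/1e3,4),"short/long",round(a),round(b),"short-axis deg",round(ang,1),"z95",Q[:,2].max().round(3),"x",np.percentile(Q[:,0],[1,99]).round(3),"y",np.percentile(Q[:,1],[1,99]).round(3))
    return im,d,c,out
E
python3 - <<'E'
from meas import *
for n in ["top","scene"]: measure(n)
for t,p,z in [("lemon",(.38,-.206),.022),("garlic",(.385,.202),.022),("spice",(.405,.097),.08),("spice",(.405,.097),.06),("salt",(.385,-.331),.05),("matches",(.382,.307),.012),("bowl",(.547,-.41),.03),("rack",(.553,.06),.09),("rack",(.553,-.02),.09),("tray",(.54,-.19),.02)]:
    print(t,z,[a for a in range(-90,91,30) if robot.inverse_kinematics([*p,z],down(np.radians(a))) is not None], [a for a in range(-90,91,30) if robot.inverse_kinematics([*p,z+.15],down(np.radians(a))) is not None])
E
```

```text
top lemon_c 299 rect c 0.3838 -0.2052 short/long 54 55 short-axis deg 48.7 z95 0.056 x [0.352 0.414] y [-0.227 -0.179]
top garlic_c 264 rect c 0.3845 0.2023 short/long 52 53 short-axis deg -56.5 z95 0.059 x [0.359 0.409] y [0.176 0.228]
top spice_c 291 rect c 0.4109 0.0918 short/long 44 45 short-axis deg 0.1 z95 0.112 x [0.389 0.433] y [0.069 0.114]
top salt_c 225 rect c 0.3805 -0.3409 short/long 38 39 short-axis deg -30.0 z95 0.093 x [0.36  0.399] y [-0.36  -0.322]
top matches_c none 0
top bowl 399 rect c 0.5434 -0.4063 short/long 166 170 short-axis deg -1.4 z95 0.034 x [0.461 0.626] y [-0.49  -0.322]
top rack 386 rect c 0.549 0.0185 short/long 80 160 short-axis deg 10.2 z95 0.032 x [0.499 0.597] y [-0.063  0.101]
top tray 215 rect c 0.5384 -0.191 short/long 87 124 short-axis deg -8.2 z95 0.022 x [0.49  0.585] y [-0.253 -0.128]
top mug_c 278 rect c 0.3813 -0.0575 short/long 78 94 short-axis deg -4.7 z95 0.097 x [0.344 0.421] y [-0.105 -0.011]
scene lemon_c 289 rect c 0.3791 -0.1993 short/long 47 56 short-axis deg -47.7 z95 0.053 x [0.349 0.406] y [-0.221 -0.177]
scene garlic_c 327 r
[... 962 characters left out ...]
 30, 60, 90] [-90, -60, -30, 0, 30, 60, 90]
garlic 0.022 [-90, -60, -30, 0, 30, 60, 90] [-90, -60, -30, 0, 30, 60, 90]
spice 0.08 [-90, -60, -30, 0, 30, 60, 90] [-90, -60, -30, 0, 30, 60, 90]
spice 0.06 [-90, -60, -30, 0, 30, 60, 90] [-90, -60, -30, 0, 30, 60, 90]
salt 0.05 [-90, -60, -30, 0, 30, 60, 90] [-90, -60, -30, 0, 30, 60, 90]
matches 0.012 [-90, -60, -30, 0, 30, 60, 90] [-90, -60, -30, 0, 30, 60, 90]
bowl 0.03 [-90, -60, -30, 0, 30, 60, 90] [-90, -60, -30, 0, 30, 60, 90]
rack 0.09 [-90, -60, -30, 0, 30, 60, 90] [-90, -60, -30, 0, 30, 60, 90]
rack 0.09 [-90, -60, -30, 0, 30, 60, 90] [-90, -60, -30, 0, 30, 60, 90]
tray 0.02 [-90, -60, -30, 0, 30, 60, 90] [-90, -60, -30, 0, 30, 60, 90]
```

Run:
```python
from meas import *
robot.goto([.38,-.338,.24],down(np.radians(8)))
im,d,c,o=measure("wrist",["salt_c","lemon_c","tray","bowl"])
print("cam",(-c[1].T@c[2]).round(3)); save("w1",im)
print(robot.sense()["clock"],robot.sense()["joints"])
```

```text
wrist salt_c 1412 rect c 0.3813 -0.341 short/long 39 41 short-axis deg 55.9 z95 0.09 x [0.361 0.4  ] y [-0.359 -0.323]
wrist lemon_c none 0
wrist tray 2085 rect c 0.5386 -0.1912 short/long 87 124 short-axis deg -8.1 z95 0.019 x [0.489 0.587] y [-0.256 -0.13 ]
wrist bowl 1945 rect c 0.5404 -0.3997 short/long 155 170 short-axis deg -68.9 z95 0.028 x [0.459 0.627] y [-0.486 -0.323]
cam [ 0.37  -0.273  0.369]
3.4583 [ 0.87158167  0.17726755 -0.30131802  1.96315963  0.06170258  1.01016255
  0.67985507]
```

View pics/w1.png

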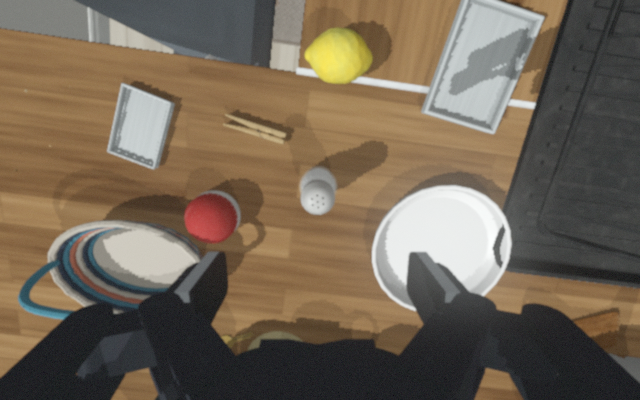

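The wrist view shows the salt shaker at (318,190), the lemon at (338,55) with its long axis roughly along x, the tray at (485,65) and the bowl at (440,245). These positions agree with the top view, so I'll pick the salt now.

```bash
cat >> h.py <<'E'
RACK=np.array([.5485,.0195]); RYAW=np.radians(10.1); TRAY=np.array([.538,-.1905]); TYAW=np.radians(-8.2); BOWL=np.array([.5425,-.405])
def off(o,yaw,x,y): return o+np.array([np.cos(yaw)*x-np.sin(yaw)*y,np.sin(yaw)*x+np.cos(yaw)*y])
def pick(xy,a,z,up,open_=.085,strength=30,hover=.2):
    o=down(a); robot.set_gripper(open_)
    robot.goto([*xy,hover],o)
    print("touch",robot.move_straight([*xy,z],o,.12,until_force=10))
    robot.set_gripper(0.0,strength); print("width",robot.sense()["gripper_width"])
    robot.move_straight([*xy,up],o,.15); s=robot.sense(); print("lifted width",s["gripper_width"],"F",s["contact_force"].round(2) if hasattr(s["contact_force"],"round") else s["contact_force"],"t",s["clock"])
def place(xy,a,z,up,open_,hover,force=4):
    o=down(a); robot.goto([*xy,hover],o); robot.move_straight([*xy,z+.03],o,.15)
    t=robot.move_straight([*xy,z-.004],o,.04,until_force=force); s=robot.sense(); print("touch",t,np.round(s["ee_pos"],4))
    robot.set_gripper(open_); robot.move_straight([*xy,up],o,.15); print("t",robot.sense()["clock"])
E
python3 - <<'E'
from h import *
pick([.381,-.341],RYAW,.048,.24)
place(off(RACK,RYAW,0,-.0385),RYAW,.055,.2,.065,.22)
im,d=robot.grab_frame("top"); save("t2",cv2.resize(im[90:240,170:470],None,fx=2.5,fy=2.5))
E
```

```text
touch False
width 0.038306588920293844
lifted width 0.03804563491312154 F [-0.02 -0.83 -1.05] t 7.3167
touch True [ 0.5552 -0.0184  0.0544]
t 11.9583
```

View pics/t2.png

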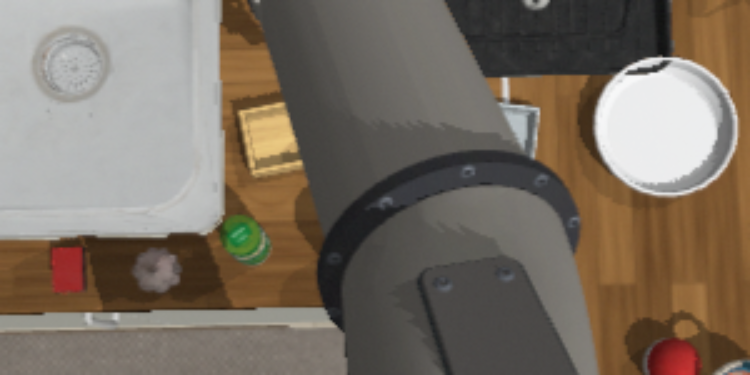

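The arm hides the rack in this view. I'll hover over the spice jar, which also lets the wrist camera see the rack.

Run:
```python
from meas import *
robot.set_gripper(.085)
robot.goto([.41,.06,.24],down(RYAW+np.pi)if 0 else down(RYAW))
im,d,c,o=measure("wrist",["spice_c","garlic_c","rack","mug_c","matches_c"]); save("w2",im)
for P in ("salt",):
    for r in robot.find_in("wrist","salt_c")[:2]: print("salt",r["confidence"],w(c,r["centre"]).round(3))
print("cam",(-c[1].T@c[2]).round(3),robot.sense()["joints"].round(2))
im,d,c,o=measure("scene",["salt_c","spice_c"])
```

```text
wrist spice_c 2169 rect c 0.4121 0.0939 short/long 45 45 short-axis deg 30.0 z95 0.108 x [0.391 0.433] y [0.073 0.116]
wrist garlic_c none 0
wrist rack 2238 rect c 0.5491 0.0193 short/long 80 159 short-axis deg 10.5 z95 0.028 x [0.498 0.593] y [-0.062  0.102]
wrist mug_c 4850 rect c 0.3834 -0.056 short/long 81 99 short-axis deg -2.2 z95 0.093 x [0.346 0.422] y [-0.104 -0.007]
wrist matches_c none 0
salt 0.63 [ 0.541 -0.005  0.029]
cam [0.399 0.126 0.369] [ 0.37  0.04 -0.67  2.13  0.03  0.99 -0.14]
scene salt_c none 1
scene spice_c 550 rect c 0.4089 0.0946 short/long 44 46 short-axis deg 38.9 z95 0.109 x [0.387 0.428] y [0.074 0.118]
```

View pics/w2.png

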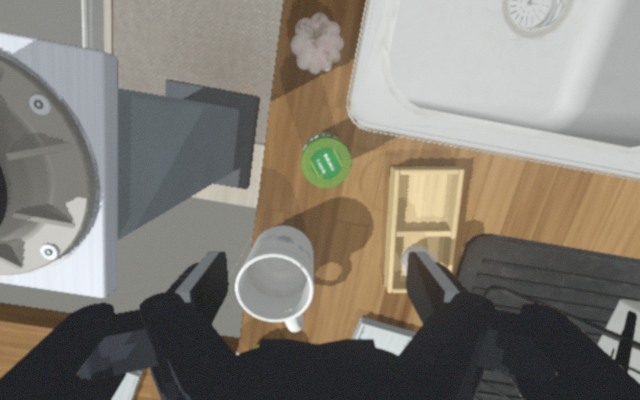

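Salt stands in the right-hand bay at (415,255) and the spice jar's cap is at (326,162). Next is the jar, then a look at the matchbox and garlic.

Run:
```python
from meas import *
pick([.411,.094],RYAW,.070,.19,hover=.2)
place(off(RACK,RYAW,0,.0385),RYAW,.077,.19,.068,.18)
robot.set_gripper(.085)
robot.goto([.39,.24,.22],down(0))
im,d,c,o=measure("wrist",["matches_c","garlic_c"]); save("w3",im)
print(robot.sense()["joints"].round(2))
```

```text
touch False
width 0.04441426830123235
lifted width 0.04446947879586733 F [-0.3   0.52 -0.65] t 16.7417
touch True [0.542  0.0575 0.076 ]
t 19.9667
wrist matches_c 1749 rect c 0.3886 0.3106 short/long 36 53 short-axis deg -87.9 z95 0.018 x [0.363 0.415] y [0.293 0.328]
wrist garlic_c 1717 rect c 0.3848 0.2033 short/long 53 53 short-axis deg 30.0 z95 0.057 x [0.361 0.409] y [0.18 0.23]
[ 0.05  0.17 -0.79  2.06  0.15  0.97 -0.83]
```

View pics/w3.png

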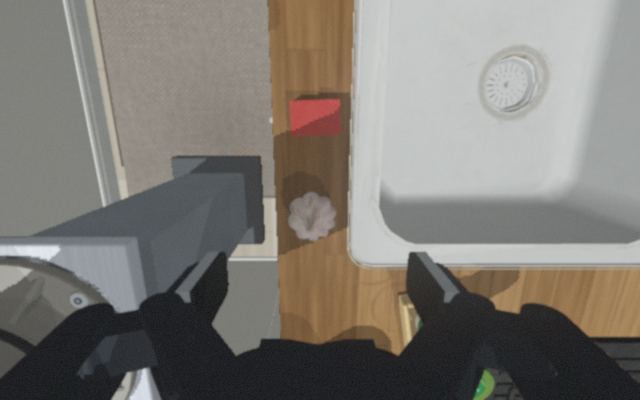

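The matchbox is at (315,117) with its short side along y, and the garlic is at (312,217). Matchbox next, with the jaws along y.

Run:
```python
from meas import *
A=np.radians(92); 
for a in (92,-88): print(a,robot.inverse_kinematics([.3885,.311,.15],down(np.radians(a))))
j=[robot.inverse_kinematics([.3885,.311,.15],down(np.radians(a))) for a in (92,-88)]
flip=j[0] is None or (j[1] is not None and abs(j[1][6])<abs(j[0][6]))
a=np.radians(-88 if flip else 92); b=TYAW+(-np.pi/2 if flip else np.pi/2); xy=[.3885,.311]
robot.set_gripper(.058); robot.goto([*xy,.12],down(a)); robot.move_straight([*xy,.04],None,.15)
t=robot.move_straight([*xy,.010],None,.03,until_force=5); z=robot.sense()["ee_pos"][2]; print("touch",t,z)
zz=max(z+.004,.016) if t else .014
robot.move_straight([*xy,zz],None,.05); robot.set_gripper(0,20); print("width",robot.sense()["gripper_width"])
robot.move_straight([*xy,.2],None,.15); print("width",robot.sense()["gripper_width"])
place(TRAY,b,zz+.004,.2,.056,.2,force=3)
im,d,c,o=measure("wrist",["matches_c","tray"]); save("w4",im); print(robot.sense()["joints"].round(2))
```

```text
92 [ 0.03536011  0.42478752 -1.00882926  2.04329822  0.45582327  0.91447188
  0.38431915]
-88 [-0.31728062  0.30421954 -0.56428806  2.06054697  0.21809714  0.83367161
 -2.54431305]
touch False 0.01014448983341782
width 0.037249144723859054
width 0.03697115367775324
touch True [ 0.5376 -0.1904  0.0174]
t 32.125
wrist matches_c none 2
wrist tray 1968 rect c 0.5388 -0.1917 short/long 87 124 short-axis deg -8.1 z95 0.02 x [0.49  0.587] y [-0.256 -0.127]
[ 0.97  0.46 -0.95  1.85  0.43  1.06  1.28]
```

View pics/w4.png

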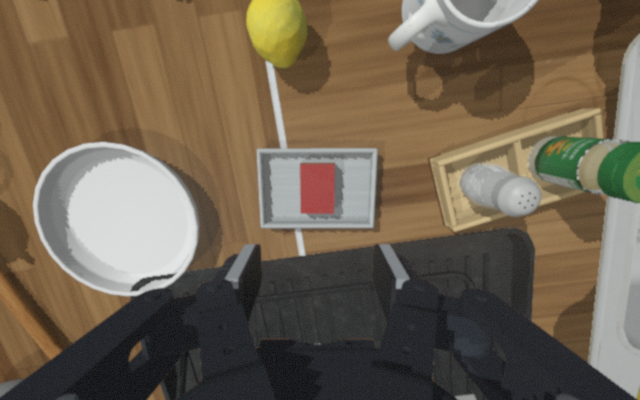

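The matchbox lies flat in the tray at (318,190), and both jars stand in the rack around (500,190) and (585,165). Garlic next.

Run:
```python
from meas import *
a=np.pi/2; BOWL=np.array([.5425,-.404])
robot.set_gripper(.08)
robot.goto([.385,.05,.24],down(a))
pick([.385,.2035],a,.019,.2,open_=.08,strength=25,hover=.15)
place(BOWL+[.038,0],a,.026,.2,.07,.2,force=3)
robot.set_gripper(.085)
robot.goto([.44,-.22,.24],down(a))
im,d,c,o=measure("wrist",["lemon_c","garlic_c","bowl","matches_c"]); save("w5",im); print(robot.sense()["joints"].round(2))
P=o.get("lemon_c")
if P is not None:
    for n,(lo,hi) in {"low":(.015,.055),"top":(.03,.055)}.items():
        Q=P[(P[:,2]>lo)&(P[:,2]<hi),:2]; m=Q.mean(0); e,v=np.linalg.eigh(np.cov((Q-m).T)); ax=v[:,1]*np.sign(v[0,1]); print(n,m.round(4),"long axis deg",np.degrees(np.arctan2(ax[1],ax[0])).round(1),np.sqrt(e))
```

```text
touch False
width 0.05267002661437763
lifted width 0.05236245948412987 F [-0.02  0.03 -0.63] t 37.8667
touch True [ 0.5802 -0.4039  0.0253]
t 43.5917
wrist lemon_c 2220 rect c 0.3839 -0.2059 short/long 55 56 short-axis deg -45.9 z95 0.052 x [0.352 0.415] y [-0.229 -0.182]
wrist garlic_c none 1
wrist bowl 1393 rect c 0.5187 -0.4317 short/long 100 167 short-axis deg 41.5 z95 0.034 x [0.459 0.605] y [-0.491 -0.363]
wrist matches_c none 1
[ 1.34  0.32 -1.18  1.96  0.34  1.08  1.59]
low [ 0.3828 -0.2063] long axis deg 3.2 [0.0123228  0.01580857]
top [ 0.3832 -0.2062] long axis deg 3.5 [0.01228297 0.01534362]
```

View pics/w5.png

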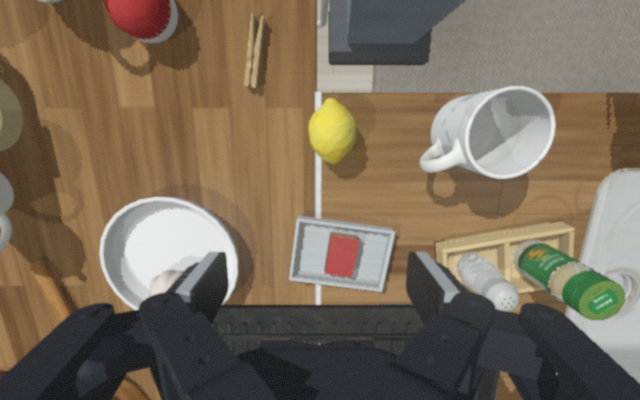

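The lemon is at (332,130) with its axis about 4° from x. The garlic is in the far part of the bowl at (165,282). Picking the lemon.

Run:
```python
from meas import *
BOWL=np.array([.5425,-.404]); a=np.radians(94)
pick([.3835,-.206],a,.020,.2,open_=.08,strength=25,hover=.13)
place(BOWL+[-.034,0],np.pi/2,.027,.2,.07,.2,force=3)
robot.set_gripper(.085)
robot.goto([.46,-.30,.26],down(np.pi/2))
im,d,c,o=measure("wrist",["lemon_c","garlic_c","bowl","mug_c"]) ; save("w6",im)
```

```text
touch False
width 0.05049029244013399
lifted width 0.05033465626646289 F [-0.55 -0.19 -0.79] t 48.6667
touch True [ 0.5083 -0.4038  0.0265]
t 53.05
wrist lemon_c none 1
wrist garlic_c none 1
wrist bowl 1737 rect c 0.5397 -0.4048 short/long 162 170 short-axis deg -37.2 z95 0.031 x [0.459 0.626] y [-0.492 -0.324]
wrist mug_c 8533 rect c 0.3946 -0.0561 short/long 81 105 short-axis deg 57.4 z95 0.092 x [0.346 0.422] y [-0.112 -0.011]
```

View pics/w6.png

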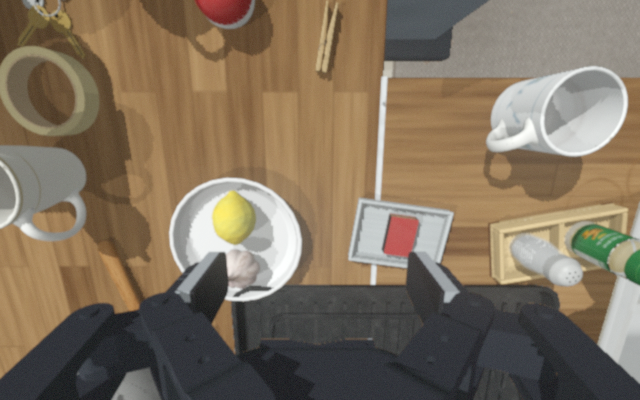

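Lemon (233,215) and garlic (240,265) both lie in the bowl; the matchbox and both jars still look right. I'll move the arm aside and check with numbers.

Run:
```python
import meas
from meas import *
NEAR.update(lemon_c=(.508,-.404),garlic_c=(.58,-.404),spice_c=tuple(off(RACK,RYAW,0,.0385)),salt_c=tuple(off(RACK,RYAW,0,-.0385)),matches_c=tuple(TRAY))
Z.update(lemon_c=(.02,.08),garlic_c=(.02,.08),spice_c=(.03,.13),salt_c=(.03,.12),matches_c=(.012,.035))
robot.move_joints([1.046,0.426,0.074,1.606,-0.034,1.111,-0.067])
for n in ("top","scene"):
    im,d,c,o=measure(n,THINGS[:5]+["mug_c"]); save("f_"+n,im)
    for t in ("spice_c","salt_c"):
        if t in o:
            P=o[t]; H=.03; lo=P[P[:,2]<.06].mean(0) if (P[:,2]<.06).sum()>5 else None; hi=P[P[:,2]>.08].mean(0); print(t,"low",lo,"high",hi)
a=cv2.imread("pics/f_top.png")[90:240,240:490]; b=cv2.imread("pics/f_scene.png")[110:235,230:438]
cv2.imwrite("pics/f.png",np.hstack([cv2.resize(a,(400,240)),cv2.resize(b,(400,240))]))
print(robot.sense()["clock"],robot.sense()["contact_force"])
```

```text
top lemon_c 288 rect c 0.5085 -0.404 short/long 52 55 short-axis deg 42.6 z95 0.063 x [0.479 0.539] y [-0.423 -0.379]
top garlic_c 250 rect c 0.5756 -0.4038 short/long 48 52 short-axis deg -18.2 z95 0.065 x [0.554 0.599] y [-0.428 -0.378]
top spice_c 316 rect c 0.5397 0.0551 short/long 44 45 short-axis deg -22.3 z95 0.117 x [0.518 0.561] y [0.033 0.076]
top salt_c 204 rect c 0.5518 -0.0205 short/long 38 41 short-axis deg -32.2 z95 0.1 x [0.534 0.567] y [-0.042 -0.001]
top matches_c 212 rect c 0.5371 -0.1909 short/long 36 54 short-axis deg 81.8 z95 0.026 x [0.511 0.565] y [-0.21  -0.173]
top mug_c 344 rect c 0.3922 -0.0535 short/long 79 101 short-axis deg 58.9 z95 0.096 x [0.344 0.423] y [-0.109 -0.008]
spice_c low [0.52440712 0.04933094 0.04406395] high [0.53793442 0.05458412 0.10908658]
salt_c low [ 0.54137197 -0.02135077  0.04678807] high [ 0.55180162 -0.02349973  0.09187346]
scene lemon_c 213 rect c 0.5017 -0.3949 short/long 41 58 short-axis deg -64.8 z95 0.059 x [0.473 0.53 ] y [-0.418 -0.375]
scene garlic_c 165 rect c 0.579 -0.3938 short/long 41 61 short-axis deg -72.5 z95 0.057 x [0.552 0.611] y [-0.418 -0.375]
scene spice_c 484 rect c 0.5384 0.0596 short/long 44 46 short-axis deg -82.4 z95 0.115 x [0.517 0.559] y [0.039 0.081]
scene salt_c none 0
scene matches_c 144 rect c 0.5368 -0.1881 short/long 37 54 short-axis deg 82.9 z95 0.024 x [0.51  0.564] y [-0.206 -0.168]
scene mug_c 1005 rect c 0.39 -0.0496 short/long 80 103 short-axis deg 58.1 z95 0.093 x [0.342 0.421] y [-0.104 -0.005]
spice_c low [0.52483566 0.06505368 0.044623  ] high [0.53277416 0.06114208 0.10298174]
56.4833 [-0.77112226  0.54961969 -0.2049694 ]
```

View pics/f.png

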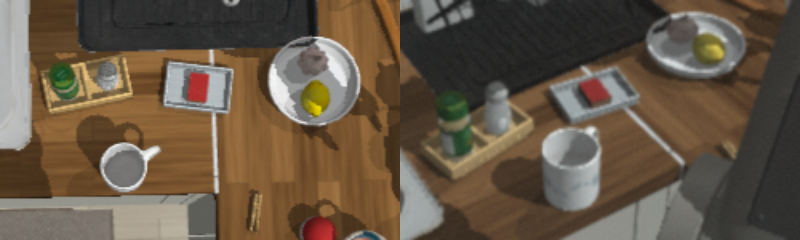

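Everything looks in place. The salt cap sits a few mm off the bay centre, so I'll fit its axis from two close wrist views to check the lean before handing in.

Run:
```python
from meas import *
from scipy.optimize import least_squares
C=[]
for p,a in (([.44,-.14,.20],np.pi/2),([.44,.0,.22],np.pi/2)):
    robot.goto(p,down(a)); im,d=robot.grab_frame("wrist"); c=cam("wrist"); C.append(cloud(c,d,np.ones(d.shape,bool))); save("v%d"%len(C),im)
for t,y,r,hi in (("salt",-.0385,.022,.072),("spice",.0385,.023,.085)):
    q=off(RACK,RYAW,0,y)
    for n,Ps in (("v1",C[:1]),("v2",C[1:])):
        P=np.vstack(Ps); P=P[(np.hypot(*(P[:,:2]-q).T)<.032)&(P[:,2]>.036)&(P[:,2]<hi)]
        f=lambda s:np.hypot(P[:,0]-s[0]-s[2]*(P[:,2]-.055),P[:,1]-s[1]-s[3]*(P[:,2]-.055))-r
        s=least_squares(f,[*q,0,0],loss="soft_l1",f_scale=.001); Q=np.vstack(Ps); Q=Q[np.hypot(*(Q[:,:2]-q).T)<.03]
        print(t,n,len(P),"centre err mm",((s.x[:2]-q)*1e3).round(1),"tilt deg",np.degrees(np.hypot(*s.x[2:])).round(1),np.degrees(s.x[2:]).round(1),"rms",np.sqrt(np.mean(f(s.x)**2)).round(4),"top",np.percentile(Q[:,2],99.5).round(3))
robot.move_joints([1.046,0.426,0.074,1.606,-0.034,1.111,-0.067]); print(robot.sense()["clock"])
```

```text
salt v1 30 centre err mm [-3.  -1.2] tilt deg 8.9 [-7.1  5.4] rms 0.0001 top 0.053
salt v2 751 centre err mm [ 2.7 -5.5] tilt deg 10.6 [10.  -3.6] rms 0.0009 top 0.095
spice v1 1692 centre err mm [-0.4 -2.1] tilt deg 1.4 [1.  0.9] rms 0.0006 top 0.112
spice v2 1035 centre err mm [-0.5 -2.9] tilt deg 1.4 [1.3 0.7] rms 0.0005 top 0.113
61.4583
```

The jar is upright at 1.4°. The salt fit is doubtful because view 1 barely saw it and the shaker may taper, so I'll look at the picture.

Run:
```python
from meas import *
q=off(RACK,RYAW,0,-.0385)
from scipy.optimize import least_squares
def look(p,a,n):
    robot.goto(p,down(a)); im,d=robot.grab_frame("wrist"); c=cam("wrist"); save(n,im); P=cloud(c,d,np.ones(d.shape,bool))
    u,v=pix(c,[*q,.06]); cr=im[max(v-90,0):v+90,max(u-120,0):u+120]
    cv2.imwrite(f"pics/{n}c.png",cv2.resize(cr[:,:,::-1],(480,360)))
    P=P[np.hypot(*(P[:,:2]-q).T)<.034]; print(n,"cam",(-c[1].T@c[2]).round(3))
    for lo in np.arange(.035,.1,.01):
        Q=P[(P[:,2]>lo)&(P[:,2]<=lo+.01)]
        if len(Q)<20: continue
        f=lambda s:np.hypot(Q[:,0]-s[0],Q[:,1]-s[1])-s[2]
        s=least_squares(f,[*q,.02],loss="soft_l1",f_scale=.001).x
        print(round(lo+.005,3),len(Q),"c-q mm",((s[:2]-q)*1e3).round(1),"r",(s[2]*1e3).round(1))
look([.45,.0,.20],np.pi/2,"a")      # camera on -x side
look([.56,-.15,.20],0.,"b")         # camera on +y side of gripper -> looks from -y side of salt
cv2.imwrite("pics/ab.png",np.hstack([cv2.imread("pics/ac.png")[:,:390],cv2.imread("pics/bc.png")[:,:390]]))
```

```text
a cam [ 0.383 -0.001  0.329]
0.04 242 c-q mm [-0.8 -3.4] r 21.1
0.05 248 c-q mm [-1.1 -3.7] r 19.4
0.06 252 c-q mm [-0.9 -4.1] r 17.9
0.07 194 c-q mm [-0.8 -4.4] r 16.8
0.08 239 c-q mm [-1.4 -4.8] r 16.7
0.09 792 c-q mm [-3.6 -4.3] r 11.0
0.1 63 c-q mm [-1.  -3.4] r 4.2
b cam [ 0.56  -0.083  0.329]
0.04 168 c-q mm [-0.6 -2.8] r 20.9
0.05 202 c-q mm [-0.6 -3. ] r 19.5
0.06 195 c-q mm [-0.7 -3.1] r 18.1
0.07 67 c-q mm [-0.8 -3.3] r 17.1
0.08 193 c-q mm [-0.8 -4.3] r 16.7
0.09 1619 c-q mm [-0.7 -5.1] r 11.5
0.1 144 c-q mm [-0.9 -4.3] r 4.6
```

View pics/ab.png

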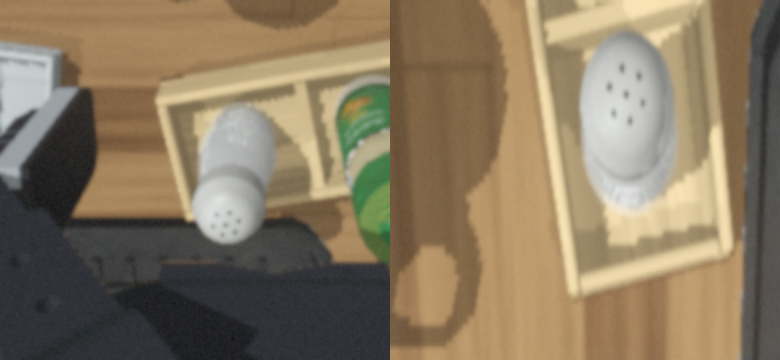

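The shaker does taper (radius 21 to 17 mm). With the radius left free, its axis shifts only about 1.5 mm over 40 mm, a lean of about 2°, and it stands clear of the walls in its bay. I'm retreating and handing in.

Run:
```python
from h import *
s=robot.sense()["ee_pos"]; robot.move_straight([s[0]-.05,s[1]-.1,.25],None,.15)
robot.move_joints([1.046,0.426,0.074,1.606,-0.034,1.111,-0.067]); robot.hold(.5); print(robot.sense()["clock"]); robot.sign_off()
```

```text
68.2833
the job is handed in; nothing more can be done
```

I sorted all five things and handed the job in at 68.3 s of the allowed 128 s. I viewed 11 pictures, and sign-off reported no verdict.

| Thing | Where it is | Last check |
|---|---|---|
| Salt shaker | right bay of the rack | leans about 2°, within about 5 mm of the bay centre |
| Spice jar | left bay of the rack | leans about 1.4°, within about 3 mm of the bay centre |
| Matchbox | flat in the larger tray | centre within about 3 mm of the tray's middle |
| Lemon | near side of the bowl | 34 mm from the bowl's middle |
| Garlic | far side of the bowl | 33 mm from the bowl's middle |
| Mug | where it stood | scene camera readings at the start and near the end agree within 1 mm |

- **Salt lean:** my first fit gave 9–11° of lean for the salt shaker. That fit assumed a straight cylinder, but the shaker tapers. Fitting it slice by slice from two sides gave about 2°.
- **Network misses:** the networks failed to find a few things in some views. The scene camera did not find the salt in the rack, so I checked it with the wrist camera instead. The scene camera put the lemon and garlic about 10 mm off the top view in y, as it saw only their near side. Both readings are well inside the limit.

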